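# Clamp a gear unit and free its filler cap of unknown thread hand

### The arm

A 6-joint arm with a two-finger parallel gripper is mounted at the origin on the work surface. World frame = base frame: x ahead of the robot, y to its left, z up, the work surface at z = 0. Lengths are in m, angles in rad, forces in N, time in s.
With the tool pointing down it reaches from about 0.35 to 0.975 m from the base axis. Payload 7.1 kg.
Tool frame: the origin (TCP) lies on the mounting face of the last link; the fingertips stand 182 mm ahead of it and the grasp point (between the pads) lies 163 mm ahead of it; y points along the fingers, z is the direction in which the jaws open and shut, and the axes are right-handed (so a half turn about y gives the same grasp; the last joint's range is limited). The gripper opens to 88 mm and grips with 3 to 60 N. Pads are 20 mm wide; open, the fingers measure 115 mm over their backs; the gripper's body (75 mm by 178 mm) begins 61 mm behind the grasp point.
Start: joints at [-1.145, 0.423, 1.63, -0, 1.089, -0.019], TCP at [0.269, -0.564, 0.405] pointing down, gripper open.
Joint ranges: [-3, 3], [-0.9, 2.11], [0.09, 2.58], [-1.31, 4.45], [0.11, 2.69], [-2.54, 2.54]. Speed limits (rad/s): [2.39, 2.39, 3.01, 3.14, 3.14, 3.14].

### API

Orientations are given as a rotation vector (axis times angle).
In Python, from cell import bot, capture, camera_params, workorder gives the robot as it stands. The module is installed in compiled form; this text tells all that it offers.
- The arm moves only by the shell command python3 -m jog 'ROWS'. ROWS is JSON, a list of rows, each an object with "claw": the finger opening in mm, from 0 to 87.8; "dp": the shift along the tool's x, y, z in mm, a list of three; "twist": the turn, a rotation vector about the tool's x, y, z in rad, a list of three. In form: [{"claw": claw, "dp": [tx, ty, tz], "twist": [wx, wy, wz]}, ...]. A call has 1 to 20 rows; each row is the pose to reach, as a shift and turn from the pose commanded when the call began, along the tool's axes at that moment; what a row does not reach only later rows make up. A row lasts 1/10 s, in which the tool goes at most 50 mm and 8.59 degrees, less where a joint would pass 70% of its speed; a pose out of reach is approached as far as the arm can. A call with a gripper value outside its range is refused whole. The fingers move at their own pace and stop on an object; the grip force is fixed at half the most. Time passes only in rows, so rows that repeat a pose let the fingers close. It gives the time, the measured TCP pose, the force and the opening at its end, in the units of the state.
- bot.get_state(): the state, without advancing time (a new reading comes with each control period).
- capture(name): name is "scene" or "top"; returns (picture, depth): 400x640x3 uint8, blue, green, red; 400x640 float32, m along the optical axis (not along the pixel's ray), 0 where there is no reading.
- camera_params(name): a dict with "mtx" (3x3 intrinsics, pixels), "rvec" (rotation vector, rad) and "tvec" (3), from world to camera coordinates, as OpenCV has them. Camera axes: x right, y down, z forward; pixel columns grow to the right and rows downward; lengths in m; the calibration is good to about 2 mm. A picture is of the moment at which its call begins. camera_params takes no time and is no camera call.
- workorder.hand_in(): hands the job in, once; it reports no verdict.
The state is a dict: "time_s": time; "qpos": joint angles; "joint_velocities": joint speeds; "joint_efforts": joint torques, N m; "tool_pos": TCP position; "tcp_rot": TCP orientation; "contact_force": force on the tool from outside, world axes, zero at the start; "torque": the same for the moment, N m; "width": finger opening in m.
Only numpy, scipy, OpenCV 4.12 (cv2) and the standard library are available. Lean on these libraries where they do the work, as an engineer would, in place of code of your own. Each camera call takes 0.05 s, during which the arm holds its last target.

### The job

The gear unit is loaded on the inspection stand: swing the hold-down clamp fully down first, and only then open the filler cap on top. Nobody knows whether its thread is left- or right-handed, so try loosening it both ways until you find the way it turns, then lift it straight off and finish while still holding it in the gripper, upright and still, about 10 cm above its opening. Leave the clamp down and the other things on the bench where they are.

Things in the scene. Friction and masses are not known exactly. Their poses are not given: they have to be found in the camera images.
- unit: Inspection stand, fixed to the bench: dark steel plate 200 x 320 mm, 12 mm thick, with a grey gear unit and a clamp. Origin: on the bench surface straight below the unit's filler opening; z up. Housing 120 mm along x, 90 mm along y, centred on the origin, top 84 mm above the bench. Clamp on the +y side; output shaft and free plate on the -y side.
- port (a point): Centre of the mouth of the filler opening: on the unit's z axis, 94 mm above the bench, at the rim of a steel neck (58 mm outside, 48 mm inside) on which the cap's flange sits.
- clamp (a joint): Angle of the hold-down clamp's arm (rad): 0 = fully down and level, over the unit's foot (a stop); grows as the arm rises, up to 1.2. It starts raised. The hinge is stiff (0.35 N m): it stays where it is left, and about 3 N at the handle moves it.
- clamp_hinge (a point): Point on the clamp's hinge axis, 72 mm above the bench, at x -60, y +100 mm of the unit. The axis runs along the unit's y. When down, the arm points along the unit's +x.
- clamp_handle (a point): Middle of the clamp's handle: a black round crossbar 14 mm thick, 56 mm long, parallel to the unit's y, at the arm's free end, 138 mm from the hinge. The arm is a steel bar 18 mm wide, 12 mm thick. Moves with the arm; 72 mm above the bench when down.
- cap: Plain steel filler cap, about 0.16 kg, seated in the port at the start with its x along the unit's x. Origin: centre of the flange's underside (at point port when seated); z up. Flange 58 mm across, 8 mm thick; on it a straight wing grip 50 mm along x, 14 mm thick along y, from 8 to 44 mm above the origin. Below, a stem reaches 21 mm into the housing, 46 mm across at most.
- cap_wing (a point): On the cap's axis, 30 mm above its origin, in the wing. The cap's quick thread is left- or right-handed, not visible. Wrong way: it stops dead within 0.1 to 0.25 rad. Right way: it turns easily, without rising, and at 1.2 to 1.5 rad from its start lifts straight out (a stop may come near 1.6); before that it rises only 3 mm. It stays at the angle it is left at, so several grips may be used.
- bearing: Bystander: steel ring 44 mm across, 14 mm high, lying on the stand's plate beside the gear unit. Origin at the centre of its underside.
- spare_plug: Bystander: small brass plug, 30 mm across, 24 mm high, on the stand's plate. Origin at the centre of its underside.
- carton: Bystander: cardboard carton 120 x 90 x 70 mm. Origin at the centre of its underside.
- parts_bin: Bystander: open blue bin 150 x 100 x 70 mm. Origin at the centre of its underside.
- wrench: Bystander: steel spanner 180 mm long, flat on the bench. Origin midway along it.
- tape: Bystander: roll of clear tape 96 mm across, 45 mm high, lying flat. Origin at the centre of its underside.
- screwdriver: Bystander: screwdriver 200 mm long, 26 mm handle, lying on the bench. Origin midway along it.
Not all that is in view belongs to the job. Of the things like the cap, leave any that is blue, pink or turquoise; of the rest the larger one is meant.

How it is judged:
On the way, in this order (a step that is already met when the one before it is completed fails the run):
1. the clamp is fully down while the cap still sits tight in its opening (value of joint clamp below 0.08 rad and angle between the x axis of cap and the x axis of unit, either way round below 0.4 rad and z of cap in the frame of unit below 0.1 m), for 0.2 s.
2. with the clamp down, the cap is turned loose on its seat (value of joint clamp below 0.08 rad and angle between the x axis of cap and the x axis of unit, either way round above 0.9 rad and z of cap in the frame of unit below 0.104 m), for 0.1 s.
At the end, for the whole second after the job is handed in: The clamp is down (under 0.08 rad). The cap is in the fingers (over 1 N), touching nothing of the stand, its flange 60 to 180 mm above the mouth of the opening and within 50 mm of its axis, tilted under 0.3 rad and still (under 30 mm/s). The bystanders are within 30 mm of where they began (value of joint clamp below 0.08 rad and z of cap in the frame of port between 0.06 and 0.18 m and horizontal distance between cap and port below 0.05 m and angle between cap's own z axis and vertical below 0.3 rad and linear speed of cap below 0.03 m/s and contact force between cap and the fingers above 1 N and contact force between cap and unit below 0.1 N and distance of each of bearing, spare_plug, carton, parts_bin, wrench, tape, screwdriver from where it was at the start of the episode below 0.03 m); the arm keeps its last pose, push and grip.
It fails at once if the cap is turned loose before the clamp is down (value of joint clamp above 0.15 rad and angle between the x axis of cap and the x axis of unit, either way round above 0.6 rad).
It fails at once if a bystander is disturbed (distance of any of bearing, spare_plug, carton, parts_bin, wrench, tape, screwdriver from where it was at the start of the episode above 0.03 m).
It also fails if it takes over 72 s, if anything falls off the work surface, if the arm or the gripper's body presses on something with over 40 N, if the wrist force passes 120 N, or if a joint passes its speed limit or range.

## Working session

There is one attempt and no reset: what is moved stays moved. The work goes in short steps, Python scripts to look and compute and a shell command to move; the robot and the scene stay as the last step left them, time stands still between calls to the robot, and variables do not carry over. Pictures are saved under pics/ and viewed, and the job is handed in when it is done.

```bash
mkdir -p pics
cat > h.py <<'E'
import numpy as np, cv2
from cell import bot, capture, camera_params, workorder
def cam(n):
    p=camera_params(n);R=cv2.Rodrigues(np.array(p["rvec"],float))[0];return np.array(p["mtx"],float),R,np.array(p["tvec"],float).ravel()
def ray(n,u,v,z):
    K,R,t=cam(n);c=-R.T@t;d=R.T@np.linalg.solve(K,[u,v,1.]);return c+d*(z-c[2])/d[2]
def cloud(n,D):
    K,R,t=cam(n);v,u=np.mgrid[0:D.shape[0],0:D.shape[1]]
    P=np.stack([(u-K[0,2])/K[0,0]*D,(v-K[1,2])/K[1,1]*D,D],-1);W=(P-t)@R;W[D==0]=np.nan;return W
def proj(n,p):
    K,R,t=cam(n);q=K@(R@np.asarray(p,float)+t);return q[:2]/q[2]
E
python3 - <<'E'
from h import *
for n in("scene","top"):
    I,D=capture(n);cv2.imwrite(f"pics/{n}0.png",I);np.savez(f"{n}0.npz",I=I,D=D)
    K,R,t=cam(n);print(n,-R.T@t,K[0,0])
s=bot.get_state();print(s)
print(cv2.Rodrigues(np.array(s["tcp_rot"]))[0].round(3))
E
```

```text
scene [1.40408799 0.24127059 1.33239028] 458.40170279249867
top [ 0.43228926 -0.01872824  1.01384279] 362.13691939749083
{'time_s': 0.1, 'qpos': array([-1.14498309e+00,  4.23800418e-01,  1.63061552e+00, -3.69580356e-05,
        1.08860827e+00, -1.90203978e-02]), 'joint_velocities': array([-2.30389627e-04, -3.04000479e-04, -1.41946180e-03,  1.18230301e-03,
       -1.79377515e-04, -3.77906066e-05]), 'joint_efforts': array([-1.12149448e-04, -5.45613849e+01, -2.74324179e+01,  6.44989195e-02,
        1.87809271e-02, -3.17192553e-05]), 'tool_pos': array([ 0.26884568, -0.56394206,  0.40395601]), 'tcp_rot': array([-0.44699935,  1.97638332, -1.97355776]), 'contact_force': array([ 0.7466174 ,  0.77405293, -0.09302746]), 'torque': array([-0.00592281, -0.01335006, -0.01537089]), 'width': 0.08783391310909211}
[[-0.903 -0.001  0.43 ]
 [-0.43   0.001 -0.903]
 [ 0.    -1.    -0.001]]
```

View pics/scene0.png

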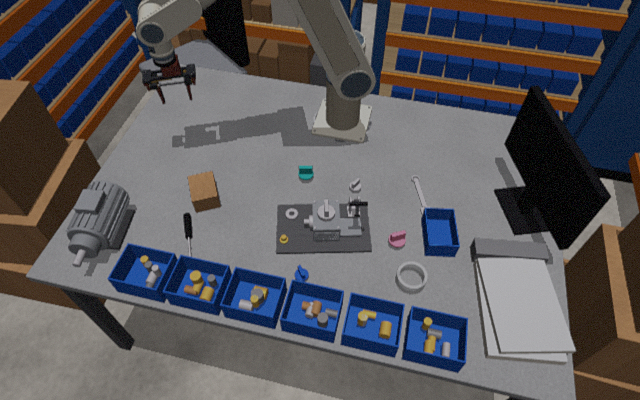

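View pics/top0.png

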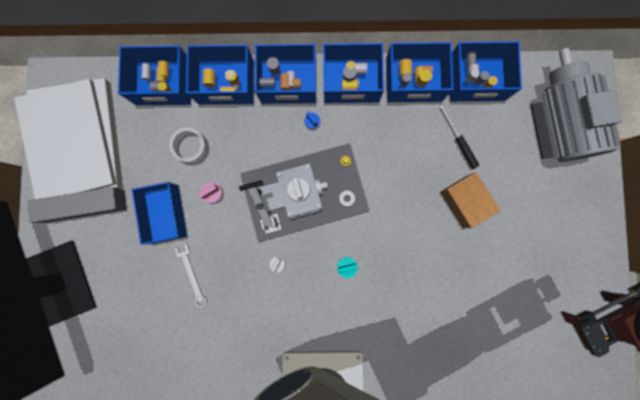

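Run:
```python
from h import *
d=np.load("top0.npz");I,D=d["I"],d["D"]
c=I[130:260,220:390];cv2.imwrite("pics/topz.png",cv2.resize(c,None,fx=4.5,fy=4.5,interpolation=cv2.INTER_CUBIC))
W=cloud("top",D);z=W[...,2]
g=I.max(2)
m=((g<95)|(z>0.02)).astype(np.uint8); roi=np.zeros_like(m);roi[138:248,236:376]=1
m=cv2.morphologyEx(m*roi,cv2.MORPH_OPEN,np.ones((3,3)))
n,l,s,_=cv2.connectedComponentsWithStats(m);k=1+s[1:,4].argmax()
pts=np.argwhere(l==k)[:,::-1]
r=cv2.minAreaRect(pts.astype(np.float32));b=cv2.boxPoints(r)
print(b)
B=np.array([ray("top",u,v,.012) for u,v in b]);print(B.round(4),B.mean(0),[np.linalg.norm(B[i]-B[i-1]) for i in range(4)])
# heights
for nm,lo,hi in(("capwing",.125,.145),("flange",.097,.107),("housing",.078,.09),("tall",.145,.4)):
    q=(z>lo)&(z<hi)&(roi>0);P=W[q];print(nm,q.sum(),np.nanmean(P,0).round(4) if q.sum() else "")
    if q.sum()>3:
        rr=cv2.minAreaRect(P[:,:2].astype(np.float32));print(rr)
```

```text
[[237.9708  184.77528]
 [318.705   159.00905]
 [334.29044 207.84349]
 [253.55624 233.60973]]
[[ 0.5658  0.2305  0.012 ]
 [ 0.6359  0.0046  0.012 ]
 [ 0.4984 -0.0374  0.012 ]
 [ 0.4295  0.1863  0.012 ]] [0.53238847 0.09601041 0.012     ] [np.float64(0.14320683301182696), np.float64(0.23649085518765903), np.float64(0.14381942462503808), np.float64(0.23403279747808933)]
capwing 189 [0.5258 0.0867 0.138 ]
((0.526560366153717, 0.1034260094165802), (0.04913758859038353, 0.11605534702539444), 15.933982849121094)
flange 306 [0.5339 0.0641 0.1023]
((0.525921106338501, 0.0958617702126503), (0.06604236364364624, 0.1423313468694687), 26.150325775146484)
housing 1280 [0.5342 0.0599 0.0845]
((0.5257286429405212, 0.08798103779554367), (0.1336614489555359, 0.161899596452713), 15.048416137695312)
tall 262 [0.5327 0.1551 0.1745]
((0.5270580649375916, 0.15395517647266388), (0.04422327131032944, 0.05506032705307007), 15.224041938781738)
```

View pics/topz.png

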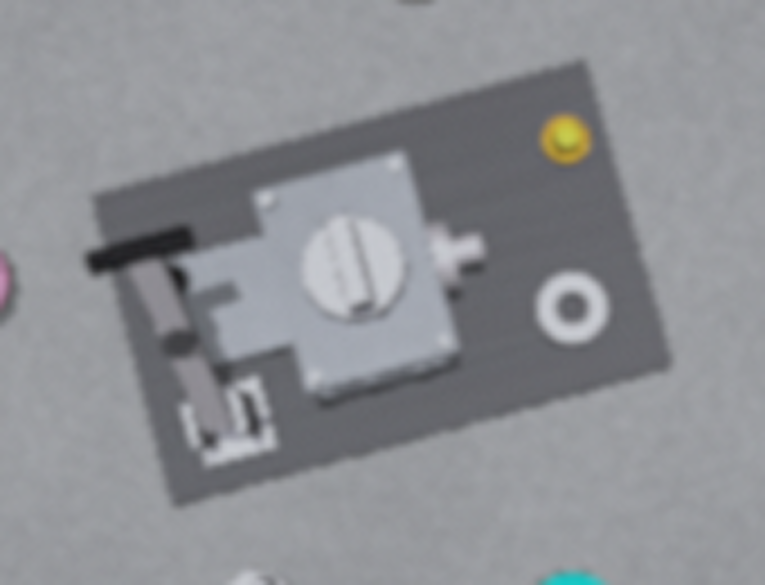

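```bash
cat >> h.py <<'E'
def rect(P): 
    r=cv2.minAreaRect(P[:,:2].astype(np.float32));return np.round(r[0],4),np.round(r[1],4),round(r[2],2)
E
python3 - <<'E'
from h import *
C=np.array([(95,195),(585,62),(672,368),(175,505)])/4.5+[220,130]
B=np.array([ray("top",u,v,.012) for u,v in C]);print(B.round(4))
print("lens",[np.linalg.norm(B[i]-B[i-1]).round(4) for i in range(4)],"center",B.mean(0))
e=B[0]-B[1];f=B[3]-B[0];print("yaw",np.degrees(np.arctan2(-e[0],e[1])),np.degrees(np.arctan2(-f[1],-f[0])), np.degrees(np.arctan2(B[1][1]-B[2][1],B[1][0]-B[2][0])))
d=np.load("top0.npz");I,D=d["I"],d["D"];W=cloud("top",D);x,y,z=np.moveaxis(W,-1,0)
r=np.hypot(x-.53,y-.06)
for nm,q in(("wing",(z>.125)&(z<.15)&(r<.04)),("flange+",(z>.097)&(z<.15)&(r<.045)),("handle",(z>.145)&(I.max(2)<70)&(y>.08)&(y<.25)&(x>.4)&(x<.7)),("hous",(z>.076)&(z<.1)&(r<.09)&(y<.11))):
    P=W[q];print(nm,len(P),P.mean(0).round(4),rect(P),P[:,2].min(),P[:,2].max())
E
```

```text
[[ 0.5979  0.2219  0.012 ]
 [ 0.6782 -0.0837  0.012 ]
 [ 0.4864 -0.1342  0.012 ]
 [ 0.4057  0.1715  0.012 ]]
lens [np.float64(0.1987), np.float64(0.316), np.float64(0.1984), np.float64(0.3162)] center [0.54204792 0.04387779 0.012     ]
yaw 14.72786626018873 14.696938349369992 14.75399317182742
wing 122 [0.5403 0.0544 0.1378] (array([0.5405, 0.0546]), array([0.0491, 0.014 ]), 15.24) 0.12712329194117689 0.1423728099533427
flange+ 404 [0.5399 0.054  0.1134] (array([0.5405, 0.0546]), array([0.0555, 0.056 ]), 18.32) 0.09723803205349345 0.1423728099533427
handle 114 [0.542  0.1563 0.1844] (array([0.5363, 0.156 ]), array([0.0251, 0.0526]), 15.64) 0.15451627738453236 0.19021070937092605
hous 1219 [0.5394 0.0539 0.0848] (array([0.5412, 0.055 ]), array([0.1209, 0.0902]), 15.05) 0.07621530309009346 0.09974061250504718
```

```bash
cat >> h.py <<'E'
O=np.array([.5407,.0546]);YAW=np.radians(15.0)
def u2w(x,y):
    c,s=np.cos(YAW),np.sin(YAW);return O+[c*x-s*y,s*x+c*y]
def plan(tips,yaws=None):
    """tips: list of world xyz of fingertip; yaw: desired tool z heading (rad), tool down"""
    s=bot.get_state();R=cv2.Rodrigues(np.array(s["tcp_rot"]))[0];p=np.array(s["tool_pos"])
    for i,t in enumerate(tips):
        y=yaws[i] if yaws is not None else np.arctan2(R[1,2],R[0,2])
        tz=np.array([np.cos(y),np.sin(y),0]);ty=np.array([0,0,-1.]);T=np.stack([np.cross(ty,tz),ty,tz],1)
        dp=R.T@(np.array(t)-ty*.182-p)*1000;tw=cv2.Rodrigues(R.T@T)[0].ravel()
        print(dp.round(1),tw.round(3))
def stat():
    s=bot.get_state();R=cv2.Rodrigues(np.array(s["tcp_rot"]))[0]
    print("t",round(s["time_s"],2),"tip",(np.array(s["tool_pos"])+R[:,1]*.182).round(4),"yawz",np.degrees(np.arctan2(R[1,2],R[0,2])).round(2),"ty",R[:,1].round(3),"F",s["contact_force"].round(1),"T",s["torque"].round(2),"w",s["width"].round(4),"q",s["qpos"].round(3))
E
python3 - <<'E'
from h import *
stat()
tips=[]
for a in(.935,):
    tips.append([*u2w(-.06+.138*np.cos(a)-.002,.1),.223])
plan(tips,[np.radians(-75)])
E
```

```text
Traceback (most recent call last):
  File "h.py", line 27, in stat
    print("t",round(s["time_s"],2),"tip",(np.array(s["tool_pos"])+R[:,1]*.182).round(4),"yawz",np.degrees(np.arctan2(R[1,2],R[0,2])).round(2),"ty",R[:,1].round(3),"F",s["contact_force"].round(1),"T",s["torque"].round(2),"w",s["width"].round(4),"q",s["qpos"].round(3))
                                                                                                                                                                                                                                ^^^^^^^^^^^^^^^^
AttributeError: 'float' object has no attribute 'round'
```

```bash
sed -i 's/s\["width"\].round(4)/round(s["width"],4)/' h.py
python3 - <<'E'
from h import *
stat()
tips=[]
for a in(.935,):
    tips.append([*u2w(-.06+.138*np.cos(a)-.002,.1),.223])
plan(tips,[np.radians(-75)])
E
```

```text
t 0.1 tip [ 0.2687 -0.5637  0.222 ] yawz -64.51 ty [-0.001  0.001 -1.   ] F [ 0.7  0.8 -0.1] T [-0.01 -0.01 -0.02] w 0.0878 q [-1.145  0.424  1.631 -0.     1.089 -0.019]
[-5.494e+02 -3.000e-01 -5.361e+02] [0.001 0.183 0.   ]
```

```bash
python3 -m jog '[{"claw":0,"dp":[-550,-20,-536],"twist":[0,0.183,0]},{"claw":0,"dp":[-550,-20,-536],"twist":[0,0.183,0]},{"claw":0,"dp":[-550,-20,-536],"twist":[0,0.183,0]},{"claw":0,"dp":[-550,-20,-536],"twist":[0,0.183,0]},{"claw":0,"dp":[-550,-20,-536],"twist":[0,0.183,0]},{"claw":0,"dp":[-550,-20,-536],"twist":[0,0.183,0]},{"claw":0,"dp":[-550,-20,-536],"twist":[0,0.183,0]},{"claw":0,"dp":[-550,-20,-536],"twist":[0,0.183,0]},{"claw":0,"dp":[-550,-20,-536],"twist":[0,0.183,0]},{"claw":0,"dp":[-550,-20,-536],"twist":[0,0.183,0]},{"claw":0,"dp":[-550,-20,-536],"twist":[0,0.183,0]},{"claw":0,"dp":[-550,-20,-536],"twist":[0,0.183,0]},{"claw":0,"dp":[-550,-20,-536],"twist":[0,0.183,0]},{"claw":0,"dp":[-550,-20,-536],"twist":[0,0.183,0]},{"claw":0,"dp":[-550,-20,-536],"twist":[0,0.183,0]},{"claw":0,"dp":[-550,-20,-536],"twist":[0,0.183,0]},{"claw":0,"dp":[-550,-20,-536],"twist":[0,0.183,0]},{"claw":0,"dp":[-550,-20,-536],"twist":[0,0.183,0]},{"claw":0,"dp":[-550,-20,-536],"twist":[0,0.183,0]},{"claw":0,"dp":[-550,-20,-536],"twist":[0,0.183,0]}]'
python3 - <<'E'
from h import *
stat()
tips=[]
for a in(.935,.935,.9,.8,.7,.6,.5,.4,.3,.2,.1,0,-.02,-.03):
    tips.append([*u2w(-.06+.138*np.cos(a)-.002,.1),.072+.138*np.sin(a)+.007])
plan(tips,[np.radians(-75)]*20)
E
```

```text
time_s: 2.1
tool_pos: [0.5345, 0.1549, 0.4247]
tcp_rot: [-0.273, 2.083, -2.083]
contact_force: [0.1, -0.2, -0.4]
width: 0.0008
t 2.1 tip [0.5344 0.1548 0.2427] yawz -75.1 ty [-0. -0. -1.] F [ 0.1 -0.2 -0.4] T [0.02 0.04 0.02] w 0.0008 q [ 0.261  0.3    1.765 -0.     1.077  1.572]
[-0.  52.7 -1.5] [-0.    -0.002  0.   ]
[-0.  52.7 -1.5] [-0.    -0.002  0.   ]
[-3.9 55.6 -1.5] [-0.    -0.002  0.   ]
[-14.2  64.7  -1.5] [-0.    -0.002  0.   ]
[-23.6  74.8  -1.6] [-0.    -0.002  0.   ]
[-32.   85.8  -1.6] [-0.    -0.002  0.   ]
[-39.2  97.5  -1.6] [-0.    -0.002  0.   ]
[-45.2 109.9  -1.6] [-0.    -0.002  0.   ]
[-49.9 122.9  -1.6] [-0.    -0.002  0.   ]
[-53.4 136.3  -1.6] [-0.    -0.002  0.   ]
[-55.4 149.9  -1.6] [-0.    -0.002  0.   ]
[-56.1 163.7  -1.6] [-0.    -0.002  0.   ]
[-56.1 166.4  -1.6] [-0.    -0.002  0.   ]
[-56.1 167.8  -1.6] [-0.    -0.002  0.   ]
```

```bash
python3 -m jog '[{"claw":0,"dp":[0,40,-1.5],"twist":[0,0,0]},{"claw":0,"dp":[0,53,-1.5],"twist":[0,0,0]},{"claw":0,"dp":[-4,57,-1.5],"twist":[0,0,0]},{"claw":0,"dp":[-14,66,-1.5],"twist":[0,0,0]},{"claw":0,"dp":[-24,76,-1.5],"twist":[0,0,0]},{"claw":0,"dp":[-32,87,-1.5],"twist":[0,0,0]},{"claw":0,"dp":[-39,99,-1.5],"twist":[0,0,0]}]'
python3 - <<'E'
from h import *
stat()
I,D=capture("scene");cv2.imwrite("pics/s1.png",cv2.resize(I[150:280,240:400],None,fx=4.5,fy=4.5))
E
```

```text
time_s: 2.8
tool_pos: [0.5742, 0.1684, 0.326]
tcp_rot: [-0.269, 2.08, -2.079]
contact_force: [3.7, 0.5, 4.2]
width: 0.0004
t 2.8 tip [0.5751 0.1686 0.144 ] yawz -75.0 ty [ 0.005  0.001 -1.   ] F [3.7 0.5 4.2] T [ 0.1  -0.59 -0.02] w 0.0004 q [ 0.265  0.482  1.746 -0.     0.909  1.574]
```

View pics/s1.png

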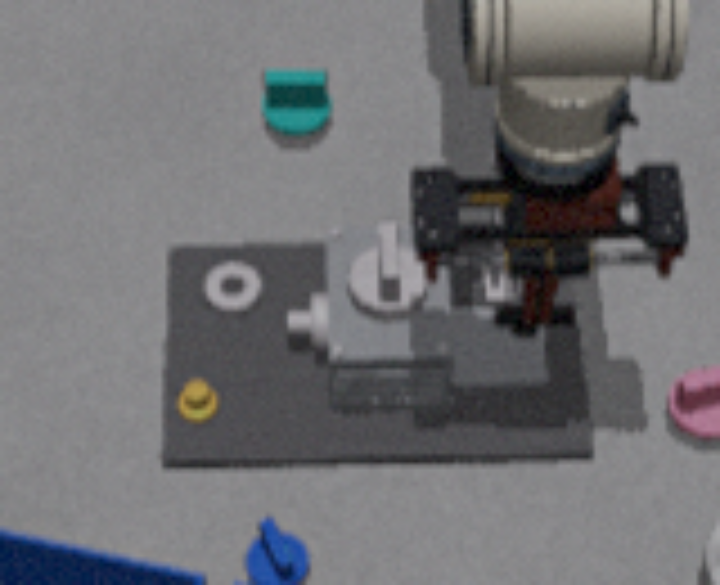

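```bash
python3 -m jog '[{"claw":0,"dp":[-6,12,0],"twist":[0,0,0]},{"claw":0,"dp":[-11,25,0],"twist":[0,0,0]},{"claw":0,"dp":[-14.5,39,0],"twist":[0,0,0]},{"claw":0,"dp":[-16.5,53,0],"twist":[0,0,0]},{"claw":0,"dp":[-17,62,0],"twist":[0,0,0]},{"claw":0,"dp":[-17,67,0],"twist":[0,0,0]},{"claw":0,"dp":[-17,69,0],"twist":[0,0,0]},{"claw":0,"dp":[-17,69,0],"twist":[0,0,0]}]'
python3 - <<'E'
from h import *
stat()
E
```

```text
time_s: 3.65
tool_pos: [0.5881, 0.1723, 0.26]
tcp_rot: [-0.275, 2.082, -2.082]
contact_force: [-11.6, -3.5, 36.1]
width: 0.0005
t 3.65 tip [0.5879 0.1722 0.078 ] yawz -74.99 ty [-0.001 -0.    -1.   ] F [-11.6  -3.5  36.1] T [-0.55  2.05  0.05] w 0.0005 q [0.265 0.595 1.738 0.    0.809 1.574]
```

```bash
python3 -m jog '[{"claw":0,"dp":[0,-50,0],"twist":[0,0,0]},{"claw":40,"dp":[0,-110,0],"twist":[0,0,0]},{"claw":40,"dp":[0,-110,0],"twist":[0,0,0]},{"claw":40,"dp":[150,-110,0],"twist":[0,0,0]},{"claw":40,"dp":[150,-110,0],"twist":[0,0,0]},{"claw":40,"dp":[150,-110,0],"twist":[0,0,0]},{"claw":40,"dp":[150,-110,0],"twist":[0,0,0]}]'
python3 - <<'E'
from h import *
stat()
I,D=capture("top");cv2.imwrite("pics/t2.png",cv2.resize(I[110:260,220:390],None,fx=4,fy=4,interpolation=cv2.INTER_CUBIC))
W=cloud("top",D);x,y,z=np.moveaxis(W,-1,0)
q=(I.max(2)<60)&(z>.05)&(z<.25)&(y>.08)&(y<.25)&(x>.45)&(x<.7);P=W[q];print(len(P));print(P.mean(0),rect(P),u2w(.078,.1))
r=np.hypot(x-.54,y-.0546);q=(z>.125)&(z<.15)&(r<.04);P=W[q];print(len(P),P.mean(0).round(4) if len(P) else 0,rect(P) if len(P) else 0)
plan([[*u2w(0,0),.2],[*u2w(0,0),.108]],[np.radians(-75)]*2)
E
```

```text
time_s: 4.35
tool_pos: [0.4364, 0.1316, 0.364]
tcp_rot: [-0.286, 2.085, -2.088]
contact_force: [-0.5, -1.5, 0.4]
width: 0.0394
t 4.35 tip [0.4345 0.1311 0.1821] yawz -74.99 ty [-0.011 -0.003 -1.   ] F [-0.5 -1.5  0.4] T [-0.02 -0.01  0.  ] w 0.0394 q [0.267 0.237 2.023 0.    0.893 1.575]
55
[0.59025828 0.17026595 0.07865381] (array([0.5899, 0.1709]), array([0.0094, 0.0522]), 14.82) [0.59016031 0.17138047]
120 [0.5402 0.0544 0.1377] (array([0.5408, 0.0548]), array([0.0499, 0.0139]), 15.02)
[-76.9 -17.1 101.3] [-0.     0.     0.005]
[-77.4  74.9 101.3] [-0.     0.     0.005]
```

View pics/t2.png

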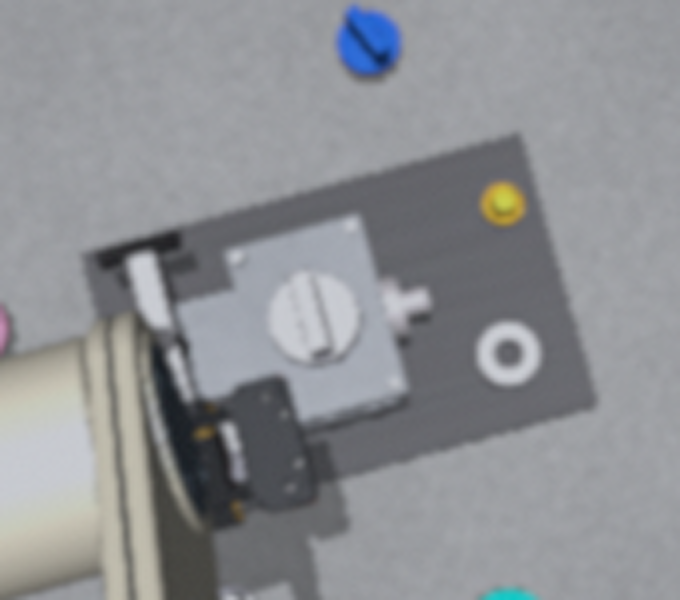

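```bash
python3 -m jog '[{"claw":44,"dp":[-77,-10,101],"twist":[0,0,0]},{"claw":44,"dp":[-77,-10,101],"twist":[0,0,0]},{"claw":44,"dp":[-77,-10,101],"twist":[0,0,0]},{"claw":44,"dp":[-77,-10,101],"twist":[0,0,0]},{"claw":44,"dp":[-77,-10,101],"twist":[0,0,0]}]'
python3 - <<'E'
from h import *
stat()
plan([[*u2w(0,0),.108]],[np.radians(-75)]*2)
E
```

```text
time_s: 4.9
tool_pos: [0.5446, 0.0556, 0.3757]
tcp_rot: [-0.275, 2.083, -2.083]
contact_force: [-0.8, 0.0, -0.1]
width: 0.0443
t 4.9 tip [0.5444 0.0556 0.1937] yawz -75.07 ty [-0.002  0.    -1.   ] F [-0.8  0.  -0.1] T [0.03 0.   0.06] w 0.0443 q [0.08  0.348 1.825 0.    0.97  1.39 ]
[ 3.9 85.7  0. ] [ 0.    -0.001  0.001]
```

```bash
python3 -m jog '[{"claw":44,"dp":[4,45,0],"twist":[0,0,0]},{"claw":44,"dp":[4,75,0],"twist":[0,0,0]},{"claw":44,"dp":[4,85,0],"twist":[0,0,0]},{"claw":44,"dp":[4,85,0],"twist":[0,0,0]},{"claw":0,"dp":[4,85,0],"twist":[0,0,0]},{"claw":0,"dp":[4,85,0],"twist":[0,0,0]},{"claw":0,"dp":[4,85,0],"twist":[0,0,0]},{"claw":0,"dp":[4,85,0],"twist":[0,0,0]},{"claw":0,"dp":[4,85,0],"twist":[0,0,0]}]'
python3 - <<'E'
from h import *
stat()
E
```

```text
time_s: 5.8
tool_pos: [0.5405, 0.0548, 0.2926]
tcp_rot: [-0.272, 2.081, -2.081]
contact_force: [-0.2, 0.6, 6.5]
width: 0.014
t 5.8 tip [0.5408 0.0549 0.1106] yawz -75.01 ty [ 0.001  0.    -1.   ] F [-0.2  0.6  6.5] T [0.18 0.19 0.02] w 0.014 q [0.079 0.464 1.885 0.    0.791 1.388]
```

```bash
python3 -m jog '[{"claw":0,"dp":[0,-1,0],"twist":[0,0.1,0]},{"claw":0,"dp":[0,-1,0],"twist":[0,0.2,0]},{"claw":0,"dp":[0,-1,0],"twist":[0,0.3,0]},{"claw":0,"dp":[0,-1,0],"twist":[0,0.3,0]},{"claw":0,"dp":[0,-1,0],"twist":[0,0.3,0]}]'
python3 - <<'E'
from h import *
stat()
E
```

```text
time_s: 6.3
tool_pos: [0.5409, 0.0549, 0.293]
tcp_rot: [-0.042, -2.205, 2.204]
contact_force: [4.0, 0.9, -1.1]
width: 0.0139
t 6.3 tip [0.5412 0.055  0.111 ] yawz -92.05 ty [ 0.002  0.    -1.   ] F [ 4.   0.9 -1.1] T [ 0.44 -0.83 -0.06] w 0.0139 q [0.079 0.464 1.884 0.    0.791 1.686]
```

```bash
python3 -m jog '[{"claw":0,"dp":[0,0,0],"twist":[0,0.12,0]},{"claw":0,"dp":[0,0,0],"twist":[0,0.24,0]},{"claw":0,"dp":[0,0,0],"twist":[0,0.36,0]},{"claw":0,"dp":[0,0,0],"twist":[0,0.48,0]},{"claw":0,"dp":[0,0,0],"twist":[0,0.6,0]},{"claw":0,"dp":[0,0,0],"twist":[0,0.7,0]},{"claw":0,"dp":[0,0,0],"twist":[0,0.7,0]},{"claw":0,"dp":[0,0,0],"twist":[0,0.7,0]}]'
python3 - <<'E'
from h import *
stat()
E
```

```text
time_s: 7.1
tool_pos: [0.5401, 0.0549, 0.2927]
tcp_rot: [-0.689, -1.793, 1.793]
contact_force: [1.0, 1.7, -0.8]
width: 0.0137
t 7.1 tip [0.5401 0.0549 0.1107] yawz -132.08 ty [-0.  0. -1.] F [ 1.   1.7 -0.8] T [ 0.45 -0.15  0.01] w 0.0137 q [0.079 0.464 1.885 0.    0.793 2.384]
```

```bash
python3 -m jog '[{"claw":44,"dp":[0,0,0],"twist":[0,0,0]},{"claw":44,"dp":[0,0,0],"twist":[0,0,0]},{"claw":44,"dp":[0,0,0],"twist":[0,0,0]},{"claw":44,"dp":[0,-40,0],"twist":[0,0,0]},{"claw":44,"dp":[0,-45,0],"twist":[0,0,0]},{"claw":44,"dp":[0,-45,0],"twist":[0,-0.14,0]},{"claw":44,"dp":[0,-45,0],"twist":[0,-0.28,0]},{"claw":44,"dp":[0,-45,0],"twist":[0,-0.42,0]},{"claw":44,"dp":[0,-45,0],"twist":[0,-0.56,0]},{"claw":44,"dp":[0,-45,0],"twist":[0,-0.7,0]},{"claw":44,"dp":[0,-45,0],"twist":[0,-0.84,0]},{"claw":44,"dp":[0,-45,0],"twist":[0,-0.98,0]},{"claw":44,"dp":[0,-45,0],"twist":[0,-1.12,0]},{"claw":44,"dp":[0,-45,0],"twist":[0,-1.26,0]},{"claw":44,"dp":[0,-45,0],"twist":[0,-1.4,0]},{"claw":44,"dp":[0,-45,0],"twist":[0,-1.54,0]},{"claw":44,"dp":[0,-45,0],"twist":[0,-1.54,0]}]'
python3 -m jog '[{"claw":44,"dp":[0,0,0],"twist":[0,-0.14,0]},{"claw":44,"dp":[0,0,0],"twist":[0,-0.28,0]},{"claw":44,"dp":[0,0,0],"twist":[0,-0.42,0]},{"claw":44,"dp":[0,0,0],"twist":[0,-0.56,0]},{"claw":44,"dp":[0,0,0],"twist":[0,-0.7,0]},{"claw":44,"dp":[0,0,0],"twist":[0,-0.84,0]},{"claw":44,"dp":[0,0,0],"twist":[0,-0.98,0]},{"claw":44,"dp":[0,0,0],"twist":[0,-1.12,0]},{"claw":44,"dp":[0,0,0],"twist":[0,-1.26,0]},{"claw":44,"dp":[0,0,0],"twist":[0,-1.4,0]},{"claw":44,"dp":[0,0,0],"twist":[0,-1.54,0]},{"claw":44,"dp":[0,0,0],"twist":[0,-1.6,0]},{"claw":44,"dp":[0,0,0],"twist":[0,-1.6,0]},{"claw":44,"dp":[0,0,0],"twist":[0,-1.6,0]}]'
python3 - <<'E'
from h import *
stat()
I,D=capture("scene");cv2.imwrite("pics/s3.png",cv2.resize(I[150:280,240:400],None,fx=4.5,fy=4.5))
plan([[*u2w(0,0),.110]],[np.radians(48)]*2)
E
```

```text
time_s: 8.8
tool_pos: [0.5401, 0.0547, 0.3374]
tcp_rot: [-0.743, 1.748, -1.748]
contact_force: [0.2, -0.1, -0.2]
width: 0.0438
time_s: 10.2
tool_pos: [0.5402, 0.0548, 0.3376]
tcp_rot: [-1.491, 0.582, -0.581]
contact_force: [-0.5, -0.1, 0.2]
width: 0.0441
t 10.2 tip [0.5402 0.0548 0.1556] yawz 47.4 ty [-0. -0. -1.] F [-0.5 -0.1  0.2] T [ 0.05 -0.13 -0.03] w 0.0441 q [ 0.079  0.395  1.862 -0.     0.885 -0.748]
[ 0.5 45.6  0.2] [ 0.   -0.01 -0.  ]
```

View pics/s3.png

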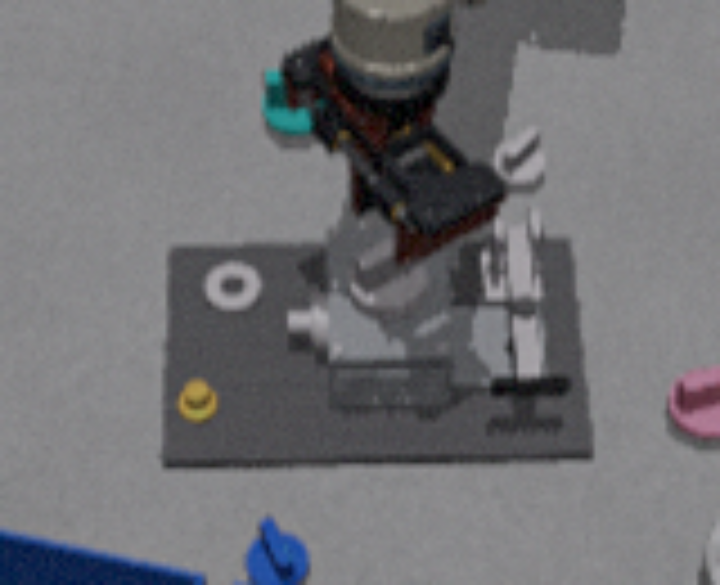

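The wing at (375,265) has turned by about 57°, and the fingers straddle it. The clamp bar at (530,385) is level and the ring and plug are untouched. Next I regrip and turn the rest of the way.

```bash
python3 -m jog '[{"claw":44,"dp":[0,35,0],"twist":[0,-0.01,0]},{"claw":44,"dp":[0,45,0],"twist":[0,-0.01,0]},{"claw":44,"dp":[0,45,0],"twist":[0,-0.01,0]},{"claw":0,"dp":[0,45,0],"twist":[0,-0.01,0]},{"claw":0,"dp":[0,45,0],"twist":[0,-0.01,0]},{"claw":0,"dp":[0,45,0],"twist":[0,-0.01,0]},{"claw":0,"dp":[0,45,0],"twist":[0,-0.01,0]},{"claw":0,"dp":[0,45,0],"twist":[0,-0.01,0]},{"claw":0,"dp":[0,45,0],"twist":[0,0.1,0]},{"claw":0,"dp":[0,45,0],"twist":[0,0.2,0]},{"claw":0,"dp":[0,45,0],"twist":[0,0.3,0]},{"claw":0,"dp":[0,45,0],"twist":[0,0.4,0]},{"claw":0,"dp":[0,45,0],"twist":[0,0.48,0]},{"claw":0,"dp":[0,45,0],"twist":[0,0.5,0]},{"claw":0,"dp":[0,45,0],"twist":[0,0.5,0]},{"claw":0,"dp":[0,45,0],"twist":[0,0.5,0]}]'
python3 - <<'E'
from h import *
stat()
E
```

```text
time_s: 11.85
tool_pos: [0.5406, 0.0547, 0.2933]
tcp_rot: [-1.348, 0.96, -0.962]
contact_force: [0.1, -1.0, 5.5]
width: 0.0141
t 11.85 tip [0.5409 0.0547 0.1113] yawz 19.05 ty [ 0.001 -0.    -1.   ] F [ 0.1 -1.   5.5] T [-0.32 -0.   -0.04] w 0.0141 q [ 0.079  0.463  1.884 -0.     0.793 -0.253]
```

```bash
python3 -m jog '[{"claw":0,"dp":[0,-3,0],"twist":[0,0,0]},{"claw":0,"dp":[0,-6,0],"twist":[0,0,0]},{"claw":0,"dp":[0,-9,0],"twist":[0,0,0]},{"claw":0,"dp":[0,-9,0],"twist":[0,0,0]}]'
python3 - <<'E'
from h import *
stat()
E
```

```text
time_s: 12.25
tool_pos: [0.5402, 0.0548, 0.302]
tcp_rot: [-1.348, 0.962, -0.962]
contact_force: [0.7, -0.4, -1.7]
width: 0.0134
t 12.25 tip [0.5403 0.0548 0.12  ] yawz 18.98 ty [ 0.  0. -1.] F [ 0.7 -0.4 -1.7] T [ 0.01 -0.12  0.03] w 0.0134 q [ 0.079  0.449  1.881  0.     0.811 -0.252]
```

Weight is about 1.7 N, so the cap is free. I'll lift it the rest of the way.

```bash
python3 -m jog '[{"claw":0,"dp":[0,-10,0],"twist":[0,0,0]},{"claw":0,"dp":[0,-20,0],"twist":[0,0,0]},{"claw":0,"dp":[0,-35,0],"twist":[0,0,0]},{"claw":0,"dp":[0,-50,0],"twist":[0,0,0]},{"claw":0,"dp":[0,-65,0],"twist":[0,0,0]},{"claw":0,"dp":[0,-80,0],"twist":[0,0,0]},{"claw":0,"dp":[0,-90,0],"twist":[0,0,0]},{"claw":0,"dp":[0,-92,0],"twist":[0,0,0]},{"claw":0,"dp":[0,-92,0],"twist":[0,0,0]},{"claw":0,"dp":[0,-92,0],"twist":[0,0,0]},{"claw":0,"dp":[0,-92,0],"twist":[0,0,0]},{"claw":0,"dp":[0,-92,0],"twist":[0,0,0]}]'
python3 - <<'E'
from h import *
stat()
I,D=capture("scene");cv2.imwrite("pics/s4.png",cv2.resize(I[140:280,240:400],None,fx=4.2,fy=4.2))
print(bot.get_state()["joint_velocities"].round(4))
W=cloud("scene",D);b,g,r=[I[...,i].astype(int) for i in range(3)]
q=(W[...,2]>.16)&(W[...,2]<.225)&(np.hypot(W[...,0]-.5407,W[...,1]-.0546)<.06)&(I.min(2)>110);P=W[q]
print(len(P),P.min(0) if len(P) else 0,P.max(0) if len(P) else 0)
T,E=capture("top");cv2.imwrite("pics/t4.png",T)
E
```

```text
time_s: 13.45
tool_pos: [0.5401, 0.0548, 0.393]
tcp_rot: [-1.349, 0.963, -0.961]
contact_force: [0.1, 0.5, -1.5]
width: 0.0139
t 13.45 tip [0.5399 0.0548 0.211 ] yawz 18.96 ty [-0.001 -0.    -1.   ] F [ 0.1  0.5 -1.5] T [-0.05 -0.1  -0.01] w 0.0139 q [ 0.079  0.318  1.822  0.     1.003 -0.252]
[-0.     -0.003  -0.0049  0.0005  0.0001 -0.0021]
21 [0.55096301 0.04738311 0.19582228] [0.56837186 0.08016643 0.2083754 ]
```

View pics/s4.png

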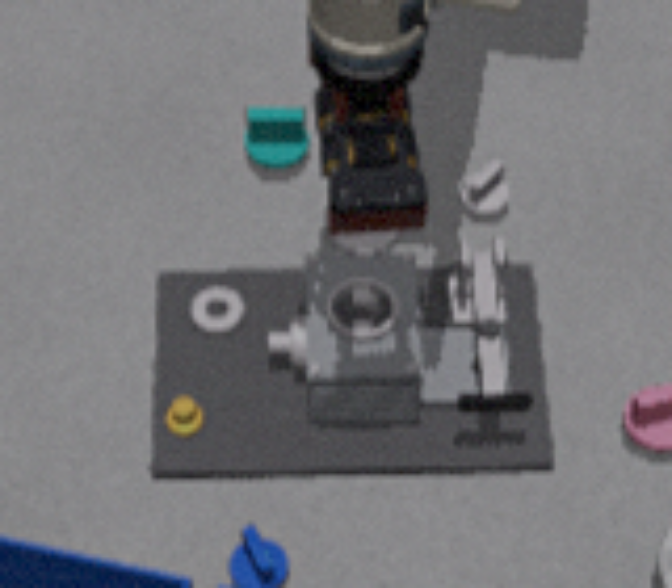

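View pics/t4.png

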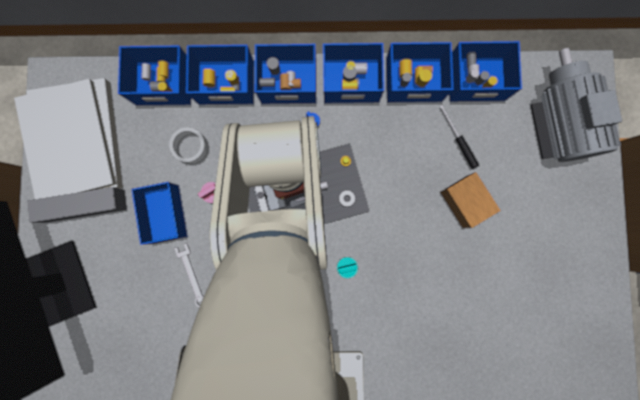

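The mouth is open at (362,308) and the cap flange shows under the fingers at (365,240), about 100 mm above it. The clamp bar at (495,402) is down, and the bystanders sit where they did in the first pictures. I'm handing the job in.

```bash
python3 -c "
from h import *
print(workorder.hand_in());stat()"
```

```text
the job is handed in; nothing more can be done
None
the job is handed in; nothing more can be done
```

The clamp is down and the cap is off, held upright and still in the gripper about 100 mm above its opening. I handed the job in at about 13.5 s; the interface reports no verdict.

- **Clamp:** I pushed the handle down along its arc with the closed fingertips until it met its stop, at about 36 N. The camera then put the top of the handle at 78.7 mm, against 79 mm when level.
- **Cap:** I tried clockwise (seen from above) first, and it turned freely past 0.25 rad with almost no torque, so I never tried the other way. I turned it 1.0 rad, took a fresh grip half a turn round, and went on to 1.5 rad. It then lifted straight out.
- **Last checks:**
  - Finger opening was 13.9 mm on the 14 mm wing, and the load was about 1.5 N, which matches the cap's weight.
  - The fingertips were on the opening's axis to within 1 mm, with no tilt and joint speeds near zero.
  - The final pictures showed the mouth open and the clamp down. By eye, every bystander I could see was in place; the arm hid part of the wrench in the top view.
- **Minor disagreement:** the fingertips stopped about 2 mm higher than commanded at both grips, with 5–6 N of vertical force at the time. It did not affect the result.

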